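# Load the kiln shelf in row order

## Task

Move the four cast-glass pieces from the wooden drying rack to the bays of the white kiln shelf, one in each bay and in the same order: the piece beside the rack's brass peg goes in the bay beside the shelf's raised end block, the next piece in the next bay, and so on to the far end. Set each piece down gently, without dropping it, flat and in the middle of its bay, and leave it there.

Things in the scene. Friction and masses are not known exactly. Their poses are not given: they have to be found in the camera images.
- rondel: round piece of green cast glass, 48 mm in diameter, 24 mm thick at the rim, with a small raised boss in the middle (30 mm high in all, 26 mm wide at its foot). Origin: centre of its underside; z up, x and y in its plane. It starts on its own cork pad on the drying rack, within about 5 mm of the pad's centre, turned up to 0.2 rad from the rack. Weighs about 0.1 kg.
- square: square piece of green cast glass, 44 x 44 mm, 24 mm thick. Origin: centre of its underside; z up, x and y along its sides. It starts on its own cork pad on the drying rack, within about 5 mm of the pad's centre, turned up to 0.2 rad from the rack. Weighs about 0.1 kg.
- oblong: oblong piece of green cast glass, 56 mm long (its x) by 28 mm wide (its y), 24 mm thick. Origin: centre of its underside; z up, x along its length, which lies across the rack. It starts on its own cork pad on the drying rack, within about 5 mm of the pad's centre, turned up to 0.2 rad from the rack. Weighs about 0.1 kg.
- hexagon: six-sided piece of green cast glass, 46 mm across flats, 24 mm thick. Origin: centre of its underside; z up, x square to one pair of flats. It starts on its own cork pad on the drying rack, within about 5 mm of the pad's centre, turned up to 0.2 rad from the rack. Weighs about 0.1 kg.
- pad_rondel: the fixed cork pad on which the rondel piece starts, 62 x 62 x 4 mm, one of four alike in a row 74 mm apart along the wooden drying rack; it stays there, so it tells that piece's starting place. Origin: centre of its underside, 16 mm above the bench (its top is 20 mm above the bench). x across the rack, y along the row.
- pad_square: the fixed cork pad on which the square piece starts, 62 x 62 x 4 mm, one of four alike in a row 74 mm apart along the wooden drying rack; it stays there, so it tells that piece's starting place. Origin: centre of its underside, 16 mm above the bench (its top is 20 mm above the bench). x across the rack, y along the row.
- pad_oblong: the fixed cork pad on which the oblong piece starts, 62 x 62 x 4 mm, one of four alike in a row 74 mm apart along the wooden drying rack; it stays there, so it tells that piece's starting place. Origin: centre of its underside, 16 mm above the bench (its top is 20 mm above the bench). x across the rack, y along the row.
- pad_hexagon: the fixed cork pad on which the hexagon piece starts, 62 x 62 x 4 mm, one of four alike in a row 74 mm apart along the wooden drying rack; it stays there, so it tells that piece's starting place. Origin: centre of its underside, 16 mm above the bench (its top is 20 mm above the bench). x across the rack, y along the row.
- peg: brass peg, 14 mm thick with a 20 mm head, 45 mm high, at either end of the drying rack (the other has an empty hole), in line with the row, 44 mm beyond the nearest pad's centre: marks the row's first place. Origin: its foot, 16 mm above the bench. Rack: board 76 x 340 mm; rack and shelf stand left and right, either way, with clutter up to 60 mm high 85 mm off their centre lines on the +x side.
- shelf: fixed white slab 86 (x) x 360 (y) mm; reddish block, top 38 mm above bench, across its +y end. Four bays, first beside the block: centres x 0, y +111, +37, -37, -111 mm, floor 12 mm above origin; 68 mm long between ridges 6 mm wide and 6 mm high; open front and back. Origin: centre of underside, on the bench; y along the row to the block. Yaw within 0.35 rad.
Mind the look-alikes: they are no part of the job. What is shaped like the square but purple is not meant. What is shaped like the rondel but blue or red is not meant.

How it is judged:
By the outcome, as a careful person would: the job done as asked, in the order asked, and still so for the second after the job is handed in, with the robot touching nothing.
It also fails if it takes over 96 s, if anything falls off the work surface, if the arm or the gripper's body presses on something with over 40 N, if the wrist force passes 120 N, or if a joint passes its speed limit or range.

## Robot

A 6-joint arm with a two-finger parallel gripper is mounted at the origin on the work surface. World frame = base frame: x ahead of the robot, y to its left, z up, the work surface at z = 0. Lengths are in m, angles in rad, forces in N, time in s.
With the tool pointing down it reaches from about 0.35 to 0.85 m from the base axis. Payload 8.1 kg.
Tool frame: the origin (TCP) lies at the very end of the fingers, on their centre line; the grasp point (between the pads) lies 19 mm behind it (manip.hold_point_z is the distance from the TCP to the grasp point, in m); z points along the fingers, y is the line along which they close (so a half turn about z gives the same grasp; the last joint's range is limited). The gripper opens to 85 mm and grips with 20 to 120 N. Pads are 22 mm wide; open, the fingers measure 114 mm over their backs; the gripper's body (76 mm by 85 mm) begins 54 mm behind the grasp point. The pads swing forward as they close: fully open they stand 13 mm farther back than shut.
Start: joints at [1.175, 0.13, 1.488, -0, 1.523, -0.085], TCP at [0.183, 0.571, 0.231] pointing down, gripper open.
Joint ranges: [-2.96, 2.96], [-0.89, 2.26], [0.02, 2.5], [-1.34, 4.48], [0, 2.73], [-2.66, 2.66]. Speed limits (rad/s): [2.39, 2.39, 2.79, 3.14, 3.14, 3.14].

## Interface

Orientations are given as a rotation vector (axis times angle).
In Python, from cell import manip, cams gives the robot as it stands.
- The arm moves only by the shell command python3 -m creep 'ROWS' [FORCE]. ROWS is JSON, a list that holds one entry, the list of rows, each a list of 7 numbers: the turn, a rotation vector about the world's x, y, z in rad, then the shift along the world's x, y, z in mm, then the opening, from 0 (shut) to 1 (fully open). A call has 1 to 12 rows; each row shifts and turns the commanded pose from where the row before left it; what a row does not reach is not made up. A row lasts 1/8 s, in which the tool goes at most 62.5 mm and 10.7 degrees, less where a joint would pass 70% of its speed; a pose out of reach is approached as far as the arm can. A call with a gripper value outside its range is refused whole. The fingers move at their own pace and stop on an object; FORCE is the grip in N (left out, the last holds). Time passes only in rows, so rows that do not move let the fingers close. It gives the time, the measured TCP pose, the force, the opening and the grip force at its end, in the units of the state.
- manip.get_obs(): the state, without advancing time (a new reading comes with each control period).
- cams.snapshot(name): name is "scene" or "top" or "wrist"; returns the picture (420x560x3 uint8, red, green, blue); there is no depth.
- cams.get_calibration(name): a dict with "mtx" (3x3 intrinsics, pixels), "world_from_camera" (4x4, takes a point from camera to world coordinates). Camera axes: x right, y down, z forward; pixel columns grow to the right and rows downward; lengths in m; the calibration is good to about 2 mm. A picture is of the moment at which its call begins: read the wrist's pose just before it. get_calibration takes no time and is no camera call; for the wrist camera it gives the pose at the moment of the call.
- manip.job_done(): hands the job in; it is judged then, once.
The state is a dict: "t": time; "joints": joint angles; "joint_vel": joint speeds; "tau": joint torques, N m; "eef_pos": TCP position; "orientation": TCP orientation; "force": force on the tool from outside, world axes, zero at the start; "moment": the same for the moment, N m; "grip_width": opening from 0.0 (shut) to 1.0 (fully open); "grasp_force": force on a finger pad.
Only numpy, scipy, OpenCV 4.12 (cv2) and the standard library are available. Lean on these libraries where they do the work, as an engineer would, in place of code of your own. Each camera call takes 0.05 s, during which the arm holds its last target. There are 200 camera calls.

## Working session

There is one attempt and no reset: what is moved stays moved. The work goes in short steps, Python scripts to look and compute and a shell command to move; the robot and the scene stay as the last step left them, time stands still between calls to the robot, and variables do not carry over. Pictures are saved under pics/ and viewed, at most 14 in all, crops included, and the job is handed in when it is done.

```bash
mkdir -p pics; ls; python3 - <<'E'
from cell import manip, cams
import cv2, numpy as np
a=[cv2.cvtColor(cams.snapshot(n),cv2.COLOR_RGB2BGR) for n in("top","scene")]
for n,i in zip(("top","scene"),a): cv2.imwrite(f"pics/{n}0.png",i)
for n in("top","scene","wrist"):
  c=cams.get_calibration(n);print(n,np.round(c["mtx"],1).tolist(),np.round(c["world_from_camera"],3).tolist())
print(manip.get_obs(),manip.hold_point_z)
E
```

```text
pics
top [[506.8, 0.0, 279.9], [0.0, 506.8, 204.7], [0.0, 0.0, 1.0]] [[-0.009, -0.995, 0.102, 0.347], [-1.0, 0.009, -0.003, -0.036], [0.002, -0.102, -0.995, 1.287], [0.0, 0.0, 0.0, 1.0]]
scene [[380.6, 0.0, 276.6], [0.0, 380.6, 218.6], [0.0, 0.0, 1.0]] [[0.767, 0.42, -0.485, 0.997], [0.641, -0.513, 0.571, -0.622], [-0.009, -0.749, -0.662, 0.761], [0.0, 0.0, 0.0, 1.0]]
wrist [[322.2, 0.0, 281.6], [0.0, 322.2, 216.9], [0.0, 0.0, 1.0]] [[0.306, 0.914, 0.266, 0.115], [0.952, -0.294, -0.086, 0.592], [-0.001, 0.279, -0.96, 0.372], [0.0, 0.0, 0.0, 1.0]]
{'t': 0.1, 'joints': array([ 1.17462198e+00,  1.31080694e-01,  1.48917364e+00, -6.88191662e-06,
        1.52303966e+00, -8.53971900e-02]), 'joint_vel': array([ 0.00010778, -0.00140052, -0.00258115, -0.00125783, -0.0005572 ,
       -0.00065717]), 'tau': array([ 1.00459336e-03, -5.70959294e+01, -5.01936471e+01, -2.18212017e-04,
        8.34338396e-03,  1.17024151e-04]), 'eef_pos': array([0.18326154, 0.57079292, 0.23035052]), 'orientation': array([-4.86143024e-01, -3.10334586e+00,  2.59761772e-03]), 'force': array([-0.94348712, -0.54714769,  0.11252589]), 'moment': array([-0.03818259,  0.01559375, -0.02308344]), 'grasp_force': 0.0, 'grip_width': 1.0025728160968204} 0.0187
```

View pics/top0.png

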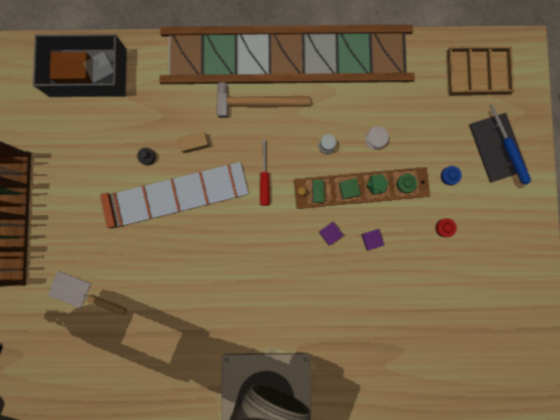

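View pics/scene0.png

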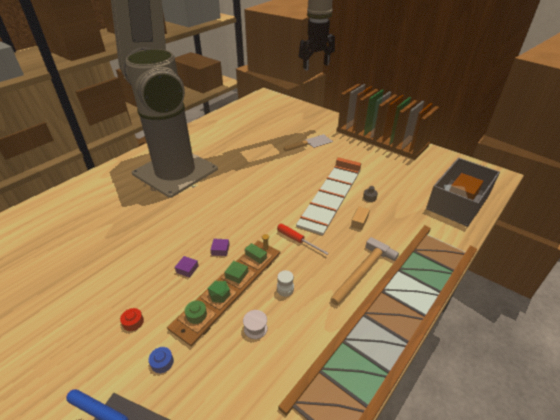

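The top view shows the rack with its peg at (302,191), then oblong (319,190), square (349,188), hexagon (378,184) and rondel (407,183). The shelf's block is at (108,210), with bays running right to (236,178). In the scene view, the vials stand on the rack's +x side.

```bash
cat > h.py <<'E'
from cell import manip, cams
import cv2, numpy as np
def snap(n):
    c=cams.get_calibration(n); im=cams.snapshot(n); return im,c
def ray(c,uv,z):
    uv=np.atleast_2d(np.asarray(uv,float)); K=np.array(c["mtx"]);T=np.array(c["world_from_camera"])
    d=np.c_[uv,np.ones(len(uv))]@np.linalg.inv(K).T@T[:3,:3].T; o=T[:3,3]
    return (o+d*((z-o[2])/d[:,2])[:,None])[:,:2]
def px(c,p):
    T=np.linalg.inv(np.array(c["world_from_camera"])); q=T[:3,:3]@np.asarray(p)+T[:3,3]; q=np.array(c["mtx"])@q; return q[:2]/q[2]
def blobs(m,amin):
    cs,_=cv2.findContours(cv2.morphologyEx(m.astype(np.uint8),cv2.MORPH_OPEN,np.ones((3,3))),cv2.RETR_EXTERNAL,cv2.CHAIN_APPROX_NONE)
    return [k for k in cs if cv2.contourArea(k)>amin]
def hsv(im): return cv2.cvtColor(im,cv2.COLOR_RGB2HSV)
def green(im): h=hsv(im); return (h[...,0]>50)&(h[...,0]<85)&(h[...,1]>90)
def white(im): h=hsv(im); return (h[...,1]<55)&(h[...,2]>130)
def rect(c,k,z):
    w=ray(c,k[:,0,:],z); r=cv2.minAreaRect((w*1000).astype(np.float32)); return np.round(r[0],1).tolist(),np.round(r[1],1).tolist(),round(r[2],1)
E
python3 - <<'E'
from h import *
im,c=snap("top")
print(hsv(im)[[188,205,195],[349,130,160]])
for n,m,z,a in(("g",green(im),.044,100),("w",white(im),.012,200)):
  for k in blobs(m,a):
    u=k[:,0,:].mean(0)
    if 150<u[1]<235: print(n,u.round(),rect(c,k,z))
print("peg",ray(c,[302,191],.06),"hole",ray(c,[423,182],.016),"block",ray(c,[108,210],.038))
E
```

```text
[[ 61 100  89]
 [100  10 146]
 [103  12 148]]
g [318. 191.] ([506.8, -133.2], [50.7, 23.7], 2.3)
g [349. 188.] ([512.8, -211.1], [39.6, 41.6], 12.1)
g [407. 183.] ([524.8, -353.3], [42.5, 40.0], 89.5)
g [377. 184.] ([524.2, -280.2], [44.8, 42.5], 89.5)
w [132. 205.] ([480.2, 333.3], [83.8, 63.8], 13.6)
w [161. 198.] ([497.5, 261.3], [84.5, 64.4], 13.5)
w [189. 191.] ([514.9, 189.5], [84.6, 65.3], 13.6)
w [218. 184.] ([532.2, 117.4], [84.1, 65.0], 13.7)
w [239. 178.] ([545.3, 65.1], [83.6, 24.7], 13.8)
peg [[ 0.50509459 -0.09345308]] hole [[ 0.53100179 -0.40235461]] block [[0.46489126 0.38584472]]
```

```bash
python3 - <<'E'
from h import *
from scipy.spatial.transform import Rotation as R
print(R.from_rotvec(manip.get_obs()["orientation"]).as_matrix().round(3))
c=cams.get_calibration("wrist");T=np.array(c["world_from_camera"]);o=manip.get_obs()
Rt=R.from_rotvec(o["orientation"]).as_matrix()
print("cam in tool",Rt.T@(T[:3,3]-o["eef_pos"]),(Rt.T@T[:3,:3]).round(2))
E
```

```text
[[-0.952  0.306 -0.001]
 [ 0.306  0.952 -0.001]
 [ 0.    -0.001 -1.   ]]
cam in tool [ 0.07152888 -0.00060513 -0.1421029 ] [[-0.   -0.96 -0.28]
 [ 1.   -0.    0.  ]
 [-0.   -0.28  0.96]]
```

```bash
python3 -m creep '[[[0,0,0.03,38,-40,0,1],[0,0,0.03,38,-40,0,1],[0,0,0,38,-40,0,1],[0,0,0,38,-40,0,1],[0,0,0,38,-40,0,1],[0,0,0,38,-40,0,1],[0,0,0,38,-40,0,1],[0,0,0,38,-40,0,1],[0,0,0,0,0,0,1],[0,0,0,0,0,0,1]]]' 60
```

```text
t: 1.4
eef_pos: [0.4871, 0.2513, 0.2309]
orientation: [-0.394, -3.116, 0.0]
force: [-0.5, 0.3, -0.1]
grip_width: 0.997
grasp_force: 0.0
```

```bash
python3 - <<'E'
from h import *
im,c=snap("wrist"); cv2.imwrite("pics/w1.png",im[...,::-1])
for k in blobs(white(im),400):
    u=k[:,0,:].mean(0); print(u.round(),rect(c,k,.012))
E
```

```text
[192. 264.] ([550.5, 121.8], [42.6, 65.5], 13.2)
[245. 239.] ([531.5, 193.5], [44.7, 67.1], 13.5)
[235. 191.] ([473.6, 197.6], [42.3, 23.1], 75.6)
[291. 192.] ([494.8, 261.0], [84.4, 67.5], 13.5)
[351. 161.] ([477.5, 333.1], [84.6, 67.1], 13.7)
```

View pics/w1.png

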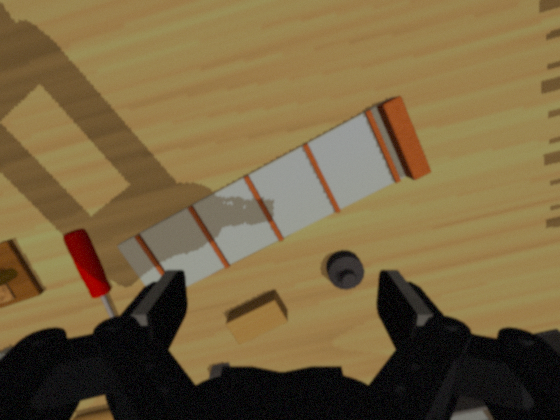

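```bash
python3 -m creep '[[[0,0,-0.17,3,-40,0,1],[0,0,-0.17,3,-40,0,1],[0,0,-0.17,3,-40,0,1],[0,0,-0.17,3,-40,0,1],[0,0,-0.17,3,-40,0,1],[0,0,-0.17,3,-40,0,1],[0,0,-0.17,3,-40,0,1],[0,0,0,0,-40,0,1],[0,0,0,0,-40,0,1],[0,0,0,0,-40,0,1],[0,0,0,0,0,0,1],[0,0,0,0,0,0,1]]]' 60
```

```text
t: 2.95
eef_pos: [0.5086, -0.1473, 0.2312]
orientation: [-2.071, -2.362, -0.001]
force: [-0.6, 0.1, 0.2]
grip_width: 0.998
grasp_force: 0.0
```

The wrist view shows the shelf with bays 1 and 2 clear at (351,161) and (291,192), and the block at (405,137). Bay positions agree with the top view to about 2.7 mm, so I'll use the average.

```bash
python3 - <<'E'
from h import *
im,c=snap("wrist"); cv2.imwrite("pics/w2.png",im[...,::-1])
for k in blobs(green(im),300):
    u=k[:,0,:].mean(0); print(u.round(),rect(c,k,.044))
print(px(c,[.507,-.133,.044]),c["world_from_camera"][:3,3])
E
```

```text
[273. 355.] ([523.1, -345.4], [42.8, 51.9], 6.2)
[279. 303.] ([522.7, -276.6], [43.0, 60.0], 6.5)
[278. 249.] ([511.8, -209.0], [40.9, 45.9], 12.3)
[282. 180.] ([506.5, -133.0], [52.6, 26.6], 0.2)
[282.461767  180.4451869] [ 0.49841316 -0.07754316  0.37338072]
```

View pics/w2.png

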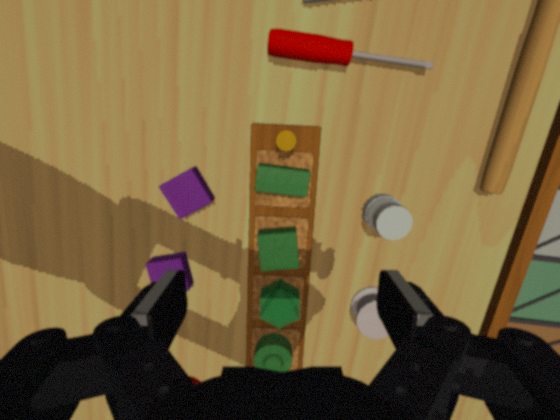

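The wrist view shows peg (286,141), oblong (282,180), square (278,249), hexagon (280,303) and rondel (273,355), matching the top view. I'll grasp the oblong along its length.

```bash
python3 -m creep '[[[0,0,-0.115,-2,14,-40,1],[0,0,0,0,0,-50,1],[0,0,0,0,0,-50,1],[0,0,0,0,0,-40,1],[0,0,0,0,0,-18,1],[0,0,0,0,0,-8,1],[0,0,0,0,0,0,1],[0,0,0,0,0,0,0.5],[0,0,0,0,0,0,0.5],[0,0,0,0,0,0,0.5],[0,0,0,0,0,0,0.5],[0,0,0,0,0,0,0.5]]]' 30
```

```text
t: 4.5
eef_pos: [0.5077, -0.1352, 0.0269]
orientation: [2.203, 2.236, 0.002]
force: [-1.3, 0.6, 6.2]
grip_width: 0.648
grasp_force: 32.4
```

```bash
python3 -m creep '[[[0,0,0,0,0,8,0.5],[0,0,0,0,0,30,0.5],[0,0,0,0,0,40,0.5],[0,0,0.03,-3,30,22,0.5],[0,0,0.03,-3,56,0,0.5],[0,0,0.03,-3,56,0,0.5],[0,0,0.03,-3,56,0,0.5],[0,0,0.03,-3,56,0,0.5],[0,0,0.03,-3,56,0,0.5],[0,0,0.04,-3,56,0,0.5],[0,0,0,-3,56,0,0.5],[0,0,0,-3,35,0,0.5]]]' 40
```

```text
t: 6.0
eef_pos: [0.4788, 0.3247, 0.1257]
orientation: [-1.944, -2.468, -0.001]
force: [0.7, -0.9, -1.2]
grip_width: 0.646
grasp_force: 43.8
```

```bash
python3 -m creep '[[[0,0,0,0,0,0,0.5],[0,0,0,0,0,0,0.5]]]'; python3 - <<'E'
from h import *
im,c=snap("wrist"); cv2.imwrite("pics/w3.png",im[...,::-1])
for k in blobs(green(im),100): print(k[:,0,:].mean(0).round(),cv2.contourArea(k))
for k in blobs(white(im),400): print(k[:,0,:].mean(0).round(),rect(c,k,.012))
E
```

```text
t: 6.25
eef_pos: [0.4793, 0.3218, 0.1253]
orientation: [1.945, 2.467, -0.001]
force: [-0.3, -0.7, -1.7]
grip_width: 0.644
grasp_force: 43.8
[284. 279.] 8284.0
[315. 345.] ([537.7, 203.1], [29.2, 45.1], 13.5)
[284. 197.] ([477.9, 333.1], [84.5, 66.6], 13.5)
```

View pics/w3.png

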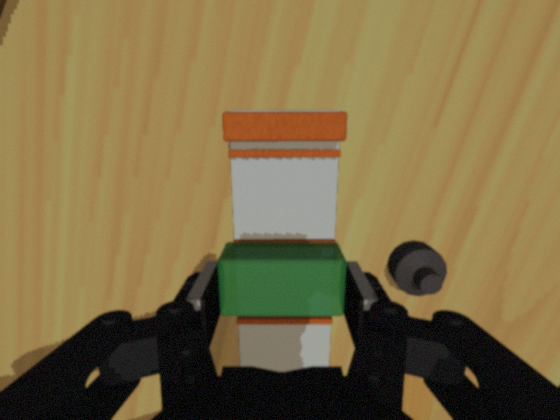

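The view shows the oblong held level: top face at rows about 259–316, columns 218–346. Bay 1 is ahead at (284,197).

```bash
python3 - <<'E'
from h import *
c=cams.get_calibration("wrist"); o=manip.get_obs()
p=ray(c,[[222,259],[344,259],[218,316],[346,316]],o["eef_pos"][2]+.0171)*1000
print(p.round(1),p.mean(0)-o["eef_pos"][:2]*1000,o["eef_pos"]*1000)
E
```

```text
[[450.6 330.9]
 [500.5 342.8]
 [453.9 303.6]
 [509.1 316.7]] [-0.94108709  2.10479522] [479.47051734 321.39260942 125.2601958 ]
```

```bash
python3 -m creep '[[[0,0,0,0,10,-20,0.5],[0,0,0,-0.5,0,-35,0.5],[0,0,0,0,0,-30,0.5],[0,0,0,0,0,-13,0.5],[0,0,0,0,0,-3,0.5],[0,0,0,0,0,0,0.5],[0,0,0,0,0,0,0.5]]]'
```

```text
t: 7.18
eef_pos: [0.48, 0.3329, 0.0258]
orientation: [1.945, 2.466, 0.004]
force: [-0.1, 1.1, -0.6]
grip_width: 0.641
grasp_force: 43.8
```

```bash
python3 -m creep '[[[0,0,0,-1,-1.8,-2,0.5],[0,0,0,0,0,-2,0.5],[0,0,0,0,0,-1,0.5],[0,0,0,0,0,0,0.5],[0,0,0,0,0,0,0.5]]]'
```

```text
t: 7.8
eef_pos: [0.478, 0.3305, 0.0193]
orientation: [-1.946, -2.467, 0.0]
force: [-0.0, -0.8, -1.8]
grip_width: 0.644
grasp_force: 43.8
```

```bash
python3 -m creep '[[[0,0,0,0,0,-0.7,0.5],[0,0,0,0,0,0,0.5],[0,0,0,0,0,-0.7,0.5],[0,0,0,0,0,0,0.5]]]'
```

```text
t: 8.3
eef_pos: [0.4782, 0.3306, 0.019]
orientation: [1.946, 2.466, 0.001]
force: [-6.3, -3.0, 9.8]
grip_width: 0.641
grasp_force: 45.1
```

Touching now (10 N), so I'll release and rise.

```bash
python3 -m creep '[[[0,0,0,0,0,0,0.72],[0,0,0,0,0,0,0.85],[0,0,0,0,0,0,1],[0,0,0,0,0,0,1],[0,0,0,0,0,20,1],[0,0,0,0,0,50,1],[0,0,0,0,0,60,1],[0,0,0,0,0,60,1],[0,0,0,0,0,0,1]]]'; python3 - <<'E'
from h import *
im,c=snap("wrist"); cv2.imwrite("pics/w4.png",im[...,::-1])
for k in blobs(green(im),300): print(k[:,0,:].mean(0).round(),rect(c,k,.036))
for k in blobs(white(im),400): print(k[:,0,:].mean(0).round(),rect(c,k,.012))
im,c=snap("top")
for k in blobs(green(im),80):
  u=k[:,0,:].mean(0)
  if 150<u[1]<235: print("top",u.round(),rect(c,k,.036 if u[0]<280 else .044))
E
```

```text
t: 9.43
eef_pos: [0.4815, 0.3325, 0.2171]
orientation: [1.942, 2.463, 0.02]
force: [0.6, 0.4, 0.5]
grip_width: 0.997
grasp_force: 0.0
[276. 194.] ([476.9, 333.3], [52.3, 27.1], 13.3)
[300. 310.] ([538.5, 194.9], [31.9, 63.8], 12.9)
[277. 238.] ([491.5, 277.0], [84.5, 32.8], 13.2)
[277. 189.] ([477.9, 333.3], [84.8, 66.8], 13.4)
[107.  15.] ([283.2, 461.6], [41.7, 24.3], 68.6)
top [131. 204.] ([478.1, 328.6], [48.9, 22.1], 15.0)
top [349. 188.] ([512.8, -211.2], [40.0, 41.8], 10.8)
top [407. 183.] ([524.8, -353.3], [42.5, 40.0], 89.5)
top [377. 184.] ([524.2, -280.2], [44.8, 42.5], 89.5)
```

View pics/w4.png

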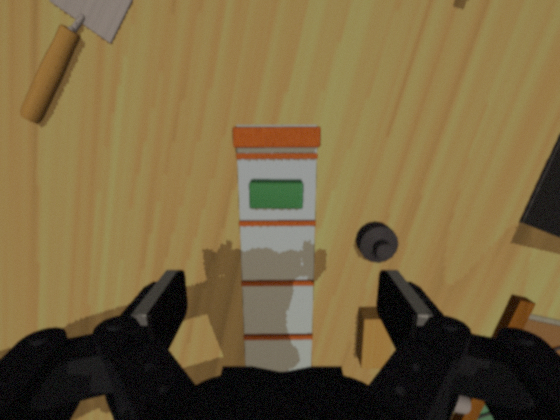

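The oblong lies in the middle of bay 1, squared up: piece (276,194), bay (277,189), offset about 1 mm after correcting for height. Next is the square.

```bash
python3 -m creep '[[[0,0,-0.035,3,-40,0,1],[0,0,0,3,-56,0,1],[0,0,0,3,-56,0,1],[0,0,0,3,-56,0,1],[0,0,0,3,-56,0,1],[0,0,0,3,-56,0,1],[0,0,0,3,-56,0,1],[0,0,0,3,-56,0,1],[0,0,0,3,-56,0,1],[0,0,0,3,-46,0,1],[0,0,0,0,0,0,1],[0,0,0,0,0,0,1]]]'; python3 - <<'E'
from h import *
im,c=snap("wrist"); cv2.imwrite("pics/w5.png",im[...,::-1])
for k in blobs(green(im),300): print(k[:,0,:].mean(0).round(),rect(c,k,.044))
E
```

```text
t: 11.02
eef_pos: [0.5071, -0.2029, 0.2065]
orientation: [-1.988, -2.429, 0.0]
force: [-0.3, 0.1, 0.1]
grip_width: 1.004
grasp_force: 0.0
[271. 329.] ([524.4, -351.9], [49.8, 48.3], 51.5)
[283. 271.] ([522.5, -278.1], [43.9, 55.9], 6.9)
[286. 208.] ([511.7, -210.7], [39.9, 42.8], 12.6)
```

View pics/w5.png

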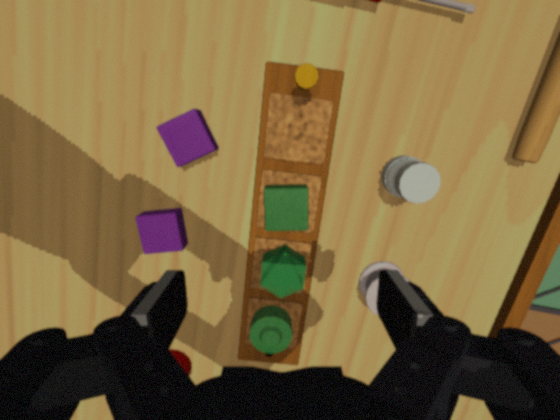

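The view shows the square at (286,208), turned about 12.5°, then hexagon (283,271) and rondel (271,329). The purple look-alikes and the vials are clear of the fingers.

```bash
python3 -m creep '[[[0,0,0.018,5,-8,-30,1],[0,0,0,0,0,-50,1],[0,0,0,0,0,-50,1],[0,0,0,0,0,-30,1],[0,0,0,0,0,-14,1],[0,0,0,0,0,-8,1],[0,0,0,0,0,0,1],[0,0,0,0,0,0,0.4],[0,0,0,0,0,0,0.4],[0,0,0,0,0,0,0.4],[0,0,0,0,0,0,0.4],[0,0,0,0,0,0,0.4]]]' 40
```

```text
t: 12.58
eef_pos: [0.5138, -0.212, 0.027]
orientation: [1.966, 2.448, 0.001]
force: [-0.8, 1.1, 6.4]
grip_width: 0.506
grasp_force: 41.9
```

```bash
python3 -m creep '[[[0,0,0,0,0,8,0.4],[0,0,0,0,0,30,0.4],[0,0,0,0,0,40,0.4],[0,0,0.017,-2,30,22,0.4],[0,0,0,-2,56,0,0.4],[0,0,0,-2,56,0,0.4],[0,0,0,-2,56,0,0.4],[0,0,0,-2,56,0,0.4],[0,0,0,-2,56,0,0.4],[0,0,0,-2,56,0,0.4],[0,0,0,-2,56,0,0.4],[0,0,0,-2,45,0,0.4]]]' 40; python3 -m creep '[[[0,0,0,0,0,0,0.4],[0,0,0,0,0,0,0.4]]]'; python3 - <<'E'
from h import *
im,c=snap("wrist"); cv2.imwrite("pics/w6.png",im[...,::-1])
for k in blobs(white(im),400): print(k[:,0,:].mean(0).round(),rect(c,k,.012))
for k in blobs(green(im),300): print(k[:,0,:].mean(0).round(),cv2.boundingRect(k),cv2.approxPolyDP(k,6,True)[:,0].tolist())
E
```

```text
t: 14.08
eef_pos: [0.4943, 0.2576, 0.1261]
orientation: [-1.945, -2.467, -0.0]
force: [-0.2, -1.2, -0.3]
grip_width: 0.504
grasp_force: 41.1
t: 14.32
eef_pos: [0.4947, 0.2552, 0.1257]
orientation: [-1.945, -2.467, 0.001]
force: [0.4, -0.6, -1.4]
grip_width: 0.506
grasp_force: 41.1
[315. 349.] ([554.6, 132.1], [30.2, 35.9], 15.9)
[288. 199.] ([495.2, 261.7], [84.5, 65.7], 13.5)
[285. 108.] ([477.9, 333.2], [84.5, 67.3], 13.5)
[287.  46.] ([468.0, 376.5], [83.2, 4.5], 13.5)
[283. 280.] (231, 231, 103, 103) [[236, 241], [236, 331], [326, 332], [333, 280], [327, 241], [301, 242], [297, 231], [249, 231]]
[284. 111.] (245, 92, 79, 40) [[246, 92], [247, 130], [321, 130], [320, 95]]
```

View pics/w6.png

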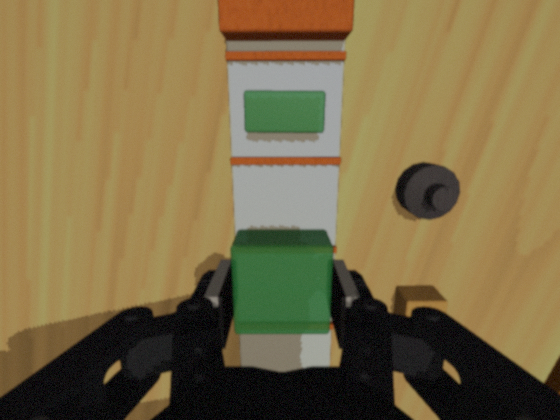

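The square is held square-on (columns 233–331, rows 246–332). Bay 2 is at (288,199), and the oblong sits well in bay 1 at (284,111).

```bash
python3 -m creep '[[[0,0,0,0,3.5,-20,0.4],[0,0,0,0,0,-35,0.4],[0,0,0,0,0,-30,0.4],[0,0,0,0,0,-12,0.4],[0,0,0,0,0,-3,0.4],[0,0,0,0,0,0,0.4],[0,0,0,0,0,0,0.4]]]'
```

```text
t: 15.25
eef_pos: [0.4961, 0.2594, 0.0273]
orientation: [1.945, 2.466, 0.003]
force: [0.7, 0.2, -1.4]
grip_width: 0.502
grasp_force: 41.1
```

Contact expected at TCP z of about 19.

```bash
python3 -m creep '[[[0,0,0,-0.3,0.5,-3,0.4],[0,0,0,0,0,-2,0.4],[0,0,0,0,0,-1.5,0.4],[0,0,0,0,0,-0.5,0.4],[0,0,0,0,0,0,0.4],[0,0,0,0,0,0,0.4]]]'
```

```text
t: 16.0
eef_pos: [0.4947, 0.2595, 0.019]
orientation: [1.946, 2.467, 0.0]
force: [-1.0, -0.4, 2.2]
grip_width: 0.506
grasp_force: 41.4
```

```bash
python3 -m creep '[[[0,0,0,0,0,-0.4,0.4],[0,0,0,0,0,0,0.58],[0,0,0,0,0,0,0.75],[0,0,0,0,0,0,1],[0,0,0,0,0,0,1],[0,0,0,0,0,20,1],[0,0,0,0,0,50,1],[0,0,0,0,0,60,1],[0,0,0,0,0,60,1],[0,0,0,0,0,0,1]]]'; python3 - <<'E'
from h import *
im,c=snap("wrist"); cv2.imwrite("pics/w7.png",im[...,::-1])
for k in blobs(green(im),300): print(k[:,0,:].mean(0).round(),rect(c,k,.036))
for k in blobs(white(im),400): print(k[:,0,:].mean(0).round(),rect(c,k,.012))
E
python3 -m creep '[[[0,0,-0.03,3,-40,0,1],[0,0,-0.03,3,-56,0,1],[0,0,-0.03,3,-56,0,1],[0,0,-0.03,3,-56,0,1],[0,0,0,3,-56,0,1],[0,0,0,3,-56,0,1],[0,0,0,3,-56,0,1],[0,0,0,3,-56,0,1],[0,0,0,3,-56,0,1],[0,0,0,0,-41,0,1],[0,0,0,0,0,0,1],[0,0,0,0,0,0,1]]]'; python3 - <<'E'
from h import *
im,c=snap("wrist"); cv2.imwrite("pics/w8.png",im[...,::-1])
for k in blobs(green(im),300): print(k[:,0,:].mean(0).round(),rect(c,k,.044),cv2.approxPolyDP(k,5,True)[:,0].tolist())
E
```

```text
t: 17.25
eef_pos: [0.4983, 0.261, 0.2175]
orientation: [1.942, 2.461, 0.018]
force: [0.4, 0.2, 0.5]
grip_width: 1.001
grasp_force: 0.0
[275. 194.] ([493.7, 261.2], [40.6, 41.8], 13.2)
[276. 120.] ([477.2, 331.7], [51.5, 24.9], 13.4)
[300. 310.] ([555.3, 122.6], [33.3, 63.9], 12.9)
[277. 237.] ([508.9, 205.8], [84.1, 31.6], 13.2)
[276. 186.] ([495.4, 261.2], [84.9, 67.3], 14.1)
[277. 118.] ([478.1, 332.9], [84.7, 67.2], 13.5)
t: 18.8
eef_pos: [0.5211, -0.2688, 0.2076]
orientation: [-2.089, -2.343, -0.0]
force: [0.1, -0.8, 0.6]
grip_width: 1.003
grasp_force: 0.0
[276. 275.] ([523.8, -353.1], [47.6, 47.5], 59.0) [[274, 254], [260, 262], [255, 283], [265, 296], [279, 299], [293, 291], [297, 274], [292, 263]]
[283. 211.] ([522.8, -280.0], [42.9, 50.8], 5.5) [[282, 185], [262, 197], [261, 224], [285, 235], [304, 224], [305, 200]]
```

View pics/w8.png

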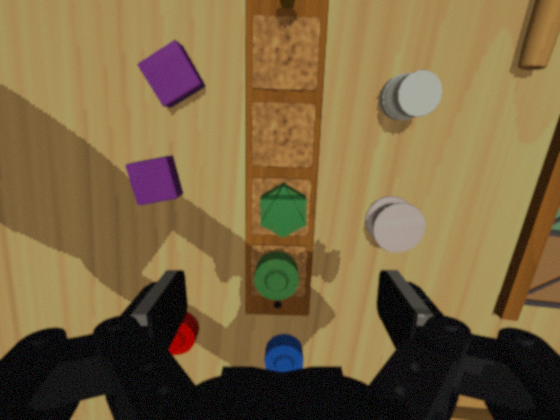

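The square is centred in bay 2 (about 1.7 mm off). The view shows the hexagon at (283,211) with its flats facing left and right. A vial at (398,225) is fairly close, so I'll go down with the fingers only partly open.

```bash
python3 -m creep '[[[0,0,-0.015,1.7,-11,-30,0.76],[0,0,0,0,0,-50,0.76],[0,0,0,0,0,-50,0.76],[0,0,0,0,0,-30,0.76],[0,0,0,0,0,-14,0.76],[0,0,0,0,0,-8,0.76],[0,0,0,0,0,0,0.76],[0,0,0,0,0,0,0.4],[0,0,0,0,0,0,0.4],[0,0,0,0,0,0,0.4],[0,0,0,0,0,0,0.4],[0,0,0,0,0,0,0.4]]]' 40
```

```text
t: 20.35
eef_pos: [0.5246, -0.2813, 0.0283]
orientation: [2.106, 2.327, 0.001]
force: [-0.9, 0.7, 5.6]
grip_width: 0.525
grasp_force: 42.5
```

```bash
python3 -m creep '[[[0,0,0,0,0,8,0.4],[0,0,0,0,0,30,0.4],[0,0,0,0,0,40,0.4],[0,0,0.016,-1,30,22,0.4],[0,0,0.02,-1,56,0,0.4],[0,0,0.02,-1,56,0,0.4],[0,0,0.02,-1,56,0,0.4],[0,0,0.02,-2,56,0,0.4],[0,0,0.02,-2,56,0,0.4],[0,0,0.02,-2,56,0,0.4],[0,0,0,-1,56,0,0.4],[0,0,0,-1,45,0,0.4]]]' 40; python3 -m creep '[[[0,0,0,0,0,0,0.4],[0,0,0,0,0,0,0.4]]]'; python3 - <<'E'
from h import *
im,c=snap("wrist"); cv2.imwrite("pics/w9.png",im[...,::-1])
for k in blobs(white(im),400): print(k[:,0,:].mean(0).round(),rect(c,k,.012))
E
```

```text
t: 21.85
eef_pos: [0.5109, 0.1886, 0.1269]
orientation: [1.943, 2.468, 0.001]
force: [0.9, -0.3, -0.2]
grip_width: 0.527
grasp_force: 41.7
t: 22.1
eef_pos: [0.5112, 0.1861, 0.1266]
orientation: [1.944, 2.468, -0.001]
force: [0.9, 0.6, -1.4]
grip_width: 0.529
grasp_force: 41.7
[528. 356.] ([768.6, 101.3], [20.3, 75.9], 89.1)
[315. 343.] ([569.5, 70.3], [29.8, 23.1], 13.5)
[286. 203.] ([512.7, 189.2], [84.3, 66.4], 13.5)
[285. 113.] ([495.3, 261.1], [84.4, 67.3], 13.6)
[285.  32.] ([481.5, 318.4], [84.4, 34.7], 13.6)
```

View pics/w9.png

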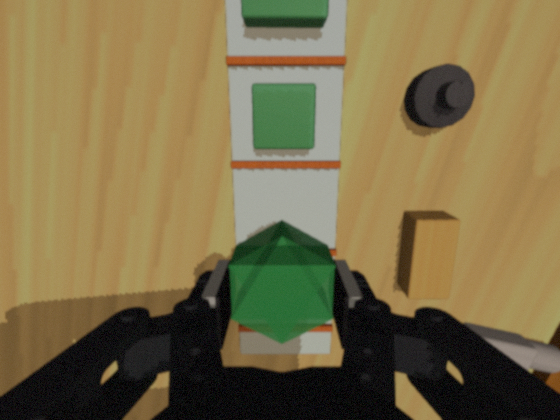

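The hexagon is held flats-to-fingers, centred around (283,285). Bay 3 is ahead at (286,203), with the square in the middle of bay 2.

```bash
python3 -m creep '[[[0,0,0,0.8,1.3,-20,0.4],[0,0,0,0,0,-35,0.4],[0,0,0,0,0,-30,0.4],[0,0,0,0,0,-11,0.4],[0,0,0,0,0,-2,0.4],[0,0,0,0,0,0,0.4],[0,0,0,0,0,0,0.4]]]'
```

```text
t: 23.02
eef_pos: [0.5133, 0.188, 0.0299]
orientation: [1.944, 2.466, 0.003]
force: [-0.3, 0.5, -0.5]
grip_width: 0.529
grasp_force: 41.7
```

```bash
python3 -m creep '[[[0,0,0,0.5,0.5,-3,0.4],[0,0,0,0,0,-3,0.4],[0,0,0,0,0,-1.5,0.4],[0,0,0,0,0,-0.5,0.4],[0,0,0,0,0,0,0.4],[0,0,0,0,0,0,0.4]]]'
```

```text
t: 23.78
eef_pos: [0.5127, 0.1883, 0.0205]
orientation: [1.944, 2.468, 0.0]
force: [0.1, 0.4, -1.9]
grip_width: 0.525
grasp_force: 41.7
```

```bash
python3 -m creep '[[[0,0,0,0,0,-0.5,0.4],[0,0,0,0,0,0,0.4],[0,0,0,0,0,-0.5,0.4],[0,0,0,0,0,0,0.4]]]'
```

```text
t: 24.28
eef_pos: [0.5128, 0.1883, 0.0203]
orientation: [1.944, 2.467, 0.0]
force: [-4.9, -0.3, 9.6]
grip_width: 0.526
grasp_force: 42.8
```

In contact, so I'll release, check it, and go to the rondel.

```bash
python3 -m creep '[[[0,0,0,0,0,0,0.6],[0,0,0,0,0,0,0.75],[0,0,0,0,0,0,1],[0,0,0,0,0,0,1],[0,0,0,0,0,20,1],[0,0,0,0,0,50,1],[0,0,0,0,0,60,1],[0,0,0,0,0,60,1],[0,0,0,0,0,0,1]]]'; python3 - <<'E'
from h import *
im,c=snap("wrist"); cv2.imwrite("pics/w10.png",im[...,::-1])
for k in blobs(green(im),300): print(k[:,0,:].mean(0).round(),rect(c,k,.036))
for k in blobs(white(im),400): print(k[:,0,:].mean(0).round(),rect(c,k,.012))
E
python3 -m creep '[[[0,0,-0.03,1,-40,0,1],[0,0,-0.03,1,-56,0,1],[0,0,-0.03,1,-56,0,1],[0,0,-0.03,1,-56,0,1],[0,0,-0.03,1,-56,0,1],[0,0,0,1,-56,0,1],[0,0,0,1,-56,0,1],[0,0,0,1,-56,0,1],[0,0,0,0,-56,0,1],[0,0,0,0,-41,0,1],[0,0,0,0,0,0,1],[0,0,0,0,0,0,1]]]'; python3 - <<'E'
from h import *
im,c=snap("wrist"); cv2.imwrite("pics/w11.png",im[...,::-1])
for k in blobs(green(im),300): print(k[:,0,:].mean(0).round(),rect(c,k,.044))
E
```

```text
t: 25.4
eef_pos: [0.5163, 0.1892, 0.2165]
orientation: [1.94, 2.462, 0.015]
force: [1.6, 0.3, 0.0]
grip_width: 1.002
grasp_force: 0.0
[276. 195.] ([512.1, 188.7], [42.9, 51.2], 14.3)
[274. 121.] ([494.2, 259.1], [40.5, 39.5], 13.5)
[277.  35.] ([477.8, 329.7], [51.7, 28.3], 11.8)
[458. 303.] ([759.4, 101.0], [22.6, 83.8], 89.0)
[277. 237.] ([526.1, 134.4], [84.4, 30.3], 13.3)
[277. 189.] ([512.7, 189.5], [84.5, 66.7], 13.4)
[276. 118.] ([495.3, 261.5], [84.6, 66.9], 13.5)
[276.  37.] ([478.0, 333.2], [84.5, 65.9], 13.6)
t: 26.95
eef_pos: [0.52, -0.3399, 0.2077]
orientation: [-2.122, -2.312, -0.0]
force: [1.0, -0.1, 0.0]
grip_width: 0.998
grasp_force: 0.0
[286. 213.] ([524.8, -354.2], [43.4, 46.0], 4.0)
```

View pics/w11.png

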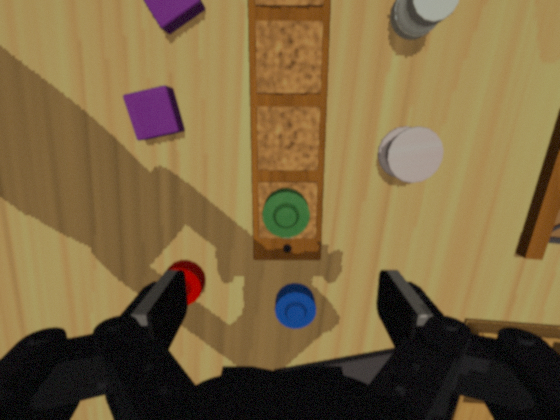

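The hexagon is centred in bay 3. The rondel is at (286,213). The blue rondel at (295,306) and the red one at (190,282) stay untouched.

```bash
python3 -m creep '[[[0,0,0,3.5,-13.5,-30,0.8],[0,0,0,0,0,-50,0.8],[0,0,0,0,0,-50,0.8],[0,0,0,0,0,-30,0.8],[0,0,0,0,0,-14,0.8],[0,0,0,0,0,-8,0.8],[0,0,0,0,0,0,0.8],[0,0,0,0,0,0,0.4],[0,0,0,0,0,0,0.4],[0,0,0,0,0,0,0.4],[0,0,0,0,0,0,0.4],[0,0,0,0,0,0,0.4]]]' 40
```

```text
t: 28.5
eef_pos: [0.5253, -0.3551, 0.0295]
orientation: [2.122, 2.313, 0.001]
force: [-1.8, 0.5, 5.9]
grip_width: 0.535
grasp_force: 41.1
```

```bash
python3 -m creep '[[[0,0,0,0,0,8,0.4],[0,0,0,0,0,30,0.4],[0,0,0,0,0,40,0.4],[0,0,0.02,0,30,22,0.4],[0,0,0.02,1,56,0,0.4],[0,0,0.02,1,56,0,0.4],[0,0,0.02,1,56,0,0.4],[0,0,0.02,1,56,0,0.4],[0,0,0.02,0,56,0,0.4],[0,0,0.03,0,56,0,0.4],[0,0,0,0,56,0,0.4],[0,0,0,0,46,0,0.4]]]' 40; python3 -m creep '[[[0,0,0,0,0,0,0.4],[0,0,0,0,0,0,0.4]]]'; python3 - <<'E'
from h import *
im,c=snap("wrist"); cv2.imwrite("pics/w12.png",im[...,::-1])
for k in blobs(white(im),400): print(k[:,0,:].mean(0).round(),rect(c,k,.012))
E
```

```text
t: 30.0
eef_pos: [0.5279, 0.1159, 0.1281]
orientation: [1.943, 2.468, 0.001]
force: [1.3, -0.2, -1.2]
grip_width: 0.532
grasp_force: 41.2
t: 30.25
eef_pos: [0.5281, 0.1135, 0.1277]
orientation: [1.943, 2.468, -0.0]
force: [-0.3, -0.1, -1.7]
grip_width: 0.529
grasp_force: 41.2
[523. 280.] ([751.4, 102.9], [24.5, 70.2], 90.0)
[286. 203.] ([530.1, 117.3], [84.3, 66.6], 13.5)
[286. 113.] ([512.7, 189.3], [84.4, 67.5], 13.6)
[286.  34.] ([498.9, 246.5], [84.3, 34.2], 13.6)
```

View pics/w12.png

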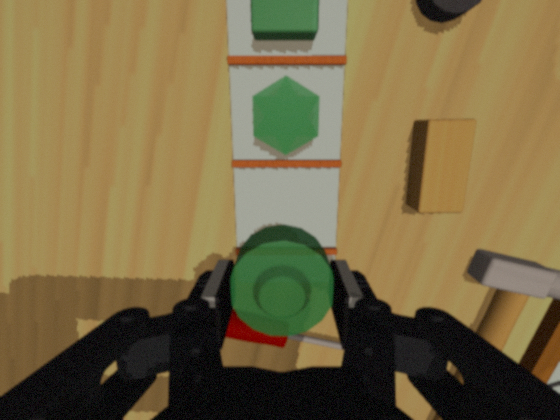

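The rondel is held centred at (283,285), and bay 4 is at (286,203).

```bash
python3 -m creep '[[[0,0,0,0.9,2.2,-20,0.4],[0,0,0,0,0,-35,0.4],[0,0,0,0,0,-30,0.4],[0,0,0,0,0,-11,0.4],[0,0,0,0,0,-2,0.4],[0,0,0,0,0,0,0.4],[0,0,0,0,0,0,0.4]]]'; python3 -m creep '[[[0,0,0,0.5,0.3,-3,0.4],[0,0,0,0,0,-3,0.4],[0,0,0,0,0,-1.3,0.4],[0,0,0,0,0,-0.4,0.4],[0,0,0,0,0,0,0.4],[0,0,0,0,0,0,0.4]]]'
```

```text
t: 31.18
eef_pos: [0.5302, 0.116, 0.031]
orientation: [1.944, 2.466, 0.003]
force: [0.1, -0.2, -0.4]
grip_width: 0.529
grasp_force: 41.3
t: 31.92
eef_pos: [0.5296, 0.1163, 0.0218]
orientation: [1.944, 2.467, 0.0]
force: [0.0, -0.3, -1.2]
grip_width: 0.531
grasp_force: 41.3
```

```bash
python3 -m creep '[[[0,0,0,0,0,-0.5,0.4],[0,0,0,0,0,0,0.4],[0,0,0,0,0,-0.4,0.4],[0,0,0,0,0,0,0.4]]]'
```

```text
t: 32.42
eef_pos: [0.5297, 0.1163, 0.0215]
orientation: [1.944, 2.467, 0.0]
force: [-3.1, -0.8, 6.3]
grip_width: 0.533
grasp_force: 42.0
```

```bash
python3 -m creep '[[[0,0,0,0,0,0,0.6],[0,0,0,0,0,0,0.75],[0,0,0,0,0,0,1],[0,0,0,0,0,0,1],[0,0,0,0,0,20,1],[0,0,0,0,0,50,1],[0,0,0,0,0,60,1],[0,0,0,0,0,60,1],[0,0,0,0,-30,0,1],[0,0,0,0,0,0,1],[0,0,0,0,0,0,1],[0,0,0,0,0,0,1]]]'; python3 - <<'E'
from h import *
im,c=snap("wrist"); cv2.imwrite("pics/w13.png",im[...,::-1])
for k in blobs(green(im),300): print(k[:,0,:].mean(0).round(),rect(c,k,.036))
for k in blobs(white(im),400): print(k[:,0,:].mean(0).round(),rect(c,k,.012))
E
```

```text
t: 33.92
eef_pos: [0.529, 0.0868, 0.2099]
orientation: [-1.943, -2.467, 0.002]
force: [-0.2, 1.0, 0.4]
grip_width: 1.004
grasp_force: 0.0
[289. 168.] ([528.5, 115.9], [44.2, 44.3], 59.5)
[291.  87.] ([512.3, 186.6], [42.7, 48.8], 12.8)
[290.  14.] ([497.3, 245.2], [39.8, 21.3], 13.5)
[468. 409.] ([839.7, -139.3], [41.1, 35.0], 13.6)
[535. 320.] ([858.6, -3.0], [72.0, 49.6], 27.0)
[532. 290.] ([847.8, 36.6], [63.5, 55.6], 89.9)
[486. 223.] ([758.3, 105.2], [87.7, 22.9], 0.1)
[290. 214.] ([542.9, 64.8], [84.0, 25.0], 13.5)
[290. 165.] ([530.3, 117.0], [84.4, 66.8], 13.5)
[291.  87.] ([512.8, 189.2], [84.5, 66.2], 13.5)
[322.  24.] ([523.0, 252.9], [34.8, 33.9], 13.5)
[256.  22.] ([468.1, 239.2], [20.9, 35.0], 14.4)
```

View pics/w13.png

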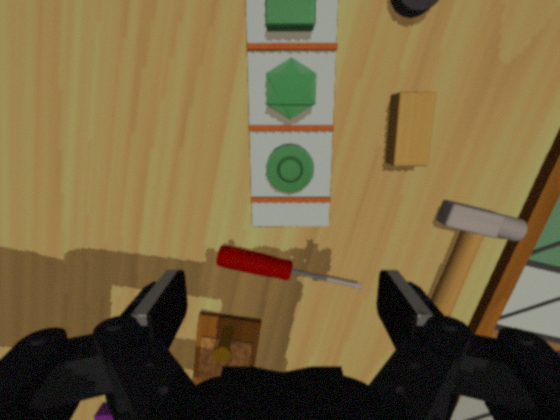

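The rondel (289,168) and the hexagon (291,87) lie flat in the middle of bays 4 and 3, within about 2 mm, and the gripper is clear.

```bash
python3 -c "from cell import manip;print(manip.job_done())"
```

```text
the job is handed in; nothing more can be done
None
```

All four pieces are on the kiln shelf in the order oblong, square, hexagon, rondel from the end block, each flat and within about 2 mm of its bay's middle by the camera, and the job was handed in at about 34 s.

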